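# Clamp an angle bar in the V bed with a set-screw stop collar

## Robot

A 6-joint arm with a two-finger parallel gripper is mounted at the origin on the work surface. World frame = base frame: x ahead of the robot, y to its left, z up, the work surface at z = 0. Lengths are in m, angles in rad, forces in N, time in s.
With the tool pointing down it reaches from about 0.3 to 0.875 m from the base axis. Payload 6.4 kg.
Tool frame: the origin (TCP) lies at the centre of the arm's flange, where the gripper is bolted on; the fingertips stand 173 mm ahead of it and the grasp point (between the pads) lies 155 mm ahead of it; z points along the fingers, y is the line along which they close (so a half turn about z gives the same grasp; the last joint's range is limited). The gripper opens to 85 mm and grips with 20 to 120 N. Pads are 22 mm wide; open, the fingers measure 114 mm over their backs; the gripper's body (76 mm by 85 mm) begins 54 mm behind the grasp point. The pads swing forward as they close: fully open they stand 13 mm farther back than shut.
Start: joints at [-1.431, 0.181, 1.607, -0, 1.354, -0.206], TCP at [0.195, -0.541, 0.405] pointing down, gripper open.
Joint ranges: [-2.99, 2.99], [-0.89, 2.07], [0.3, 2.58], [-1.14, 4.28], [0, 2.63], [-3.12, 3.12]. Speed limits (rad/s): [2.57, 2.57, 3.01, 3.14, 3.14, 3.14].

## Interface

Orientations are given as a unit quaternion [w, x, y, z].
In Python, from bench import get_obs, camera, get_calibration, hand_in gives the robot as it stands. The module is installed in compiled form; this text tells all that it offers.
- The arm moves only by the tool drive_tool, never from a script. Its argument "increments" is a list of rows, each a list of 2 entries, a list of its own where there are three numbers: the shift along the tool's x, y, z normalised to -1 to 1, where 1 is 250 mm, then the turn about the tool's z normalised to -1 to 1, where 1 is 90 degrees. A call has exactly 8 rows; each row is the pose to reach, as a shift and turn from the pose commanded when the call began, along the tool's axes at that moment; what a row does not reach only later rows make up. A row lasts 1/8 s, in which the tool goes at most 62.5 mm and 10.7 degrees, less where a joint would pass 70% of its speed; a pose out of reach is approached as far as the arm can. A call with a number of a shift or a turn outside -1 to 1 is refused whole. A call with a gripper value outside its range is refused whole. "claw" is the closure, from 0 (fully open) to 1 (shut), set as the call begins (left out, the last holds). The fingers move at their own pace and stop on an object; the grip force is fixed at half the most. Time passes only in rows, so rows that repeat a pose let the fingers close, or fill a call up. It gives the time, the measured TCP pose, the force and the opening at its end, in the units of the state.
- get_obs(): the state, without advancing time (a new reading comes with each control period).
- camera(name): name is "scene" or "top"; returns the picture (420x560x3 uint8, blue, green, red); there is no depth.
- get_calibration(name): a dict with "K" (3x3 intrinsics, pixels), "k1" (the pictures are not rectified: a ray, as slopes to the right and down, at radius r is drawn at 1 + k1 r^2 times it, then the intrinsics apply), "origin" and "orientation" of the camera in the world. Camera axes: x right, y down, z forward; pixel columns grow to the right and rows downward; lengths in m; the calibration is good to about 2 mm. A picture is of the moment at which its call begins. get_calibration takes no time and is no camera call.
- hand_in(): hands the job in, once; it reports no verdict.
The state is a dict: "time_s": time; "q": joint angles; "dq": joint speeds; "joint_efforts": joint torques, N m; "eef_pos": TCP position; "eef_rot": TCP orientation; "wrist_force": force on the tool from outside, world axes, zero at the start; "torque": the same for the moment, N m; "opening": opening from 0.0 (shut) to 1.0 (fully open).
Only numpy, scipy, OpenCV 4.12 (cv2) and the standard library are available. Lean on these libraries where they do the work, as an engineer would, in place of code of your own. Each camera call takes 0.05 s, during which the arm holds its last target. There are 200 camera calls.

## Task

First nest the larger aluminium angle into the V bed of the clamping fixture, corner down in the V with its legs flat on the bed's walls, between the collar's nose and the spring pad, and let go of it. Then loosen the winged set screw of the collar on the guide shaft, slide the collar along the shaft so that its nose pushes the angle against the spring pad until the pad is fully home, and, keeping it pushed home, tighten the screw again so that the collar holds it by itself. Leave the other things where they are.

Things in the scene. Friction and masses are not known exactly. Their poses are not given: they have to be found in the camera images.
- angle: workpiece, loose: aluminium angle, two legs 60 mm wide, 8 mm thick, 90 mm long, 0.17 to 0.34 kg. Origin on the outer corner line at mid-length; y along its length, x along the outer face of one leg, z along that of the other (material: x 0..8, z 0..60 and x 8..60, z 0..8 mm). Starts with the x leg flat on the table, the z leg upright, x pointing roughly away from the robot
- fixture: the clamping fixture, fixed: dark steel base plate 205 x 285 x 12 mm with a 16 mm guide shaft, V bed, collar and spring pad. Origin on the table under the shaft axis; x away from the robot, y along the shaft from collar to pad. Shaft axis at x = 0, z = 50 mm; its end blocks at y = -142 and 118 reach z = 68. The collar's and screw's axis is at y = -110 mm + collar
- bed: V bed, fixed: steel walls at right angles, a steep one on the robot's side, a shallow one beyond. Origin on the V's corner line, 32 mm above the table; y as the fixture's; x up the shallow wall (46 mm wide, rising 35 degrees away from the robot); z up the steep wall (20 mm high, 6 thick, leaning 35 degrees from vertical towards the robot). Walls run from y = -16 to 60 mm
- home (a point): where the nested angle's origin lies with the pad fully home (y = 25 mm in the bed's frame), turned like the bed: a nested angle has this orientation, or its two legs exchanged, and overhangs the walls. With the pad out, its origin can lie 10 to 40 mm before this point along y
- pad_face (a point): centre of the spring pad's face at the bed's +y end (34 mm wide, 30 mm tall), turned like the fixture; the pad travels along +y
- pad (a joint): how far the spring pad is pushed in, m: 0 out, 0.008 fully home (hard stop). The spring needs about 2.5 N to begin and 5 N at home, and pushes the angle back if nothing holds it. The angle's friction in the bed adds about 1 to 4 N
- collar (a joint): travel of the collar along the shaft towards the pad, m: starts at 0, about 0.072 with the nested angle and pad home, stop at 0.09. A knurled steel ring 44 mm across, 24 mm wide, that cannot turn on the shaft; a flat arm (18 mm tall, 10 thick) reaches from it over to the bed and carries the nose. Held fast while its screw is tight; when loose it slides at about 1 N
- nose (a point): centre of the collar nose's front face (disc 24 mm across), turned like the fixture; this face meets the end of the nested angle. It lies 18 mm further along +y than the collar's and screw's axis, and 88 mm beyond the shaft
- screw (a joint): turn of the winged set screw, rad: 0 tight (stop), growing as it is loosened, counter-clockwise seen from its head; stop at 1.4, starts at 0 to 0.1. Turns with about 0.1 N m, stays where left. Below 0.7 its hidden dog point sits in a pocket of the shaft: there is one where the collar starts and one where the pad is home (play about 1 mm); anywhere else it cannot be tightened
- screw_grip (a point): middle of the set screw's winged head, on its axis, 57 mm from the shaft axis. A black bar 36 mm long, 10 thick, 24 tall along the axis; stem 9 mm below, then an 18 mm boss from 26 mm below this point. z: out along the axis, which leans 35 degrees from vertical towards the robot, across the shaft (as the bed's z); x along the bar; turns with the screw: at 1.2 rad x is as the bed's x
- offcut: distractor: a smaller aluminium angle offcut, 40 x 40 x 5 mm and 55 mm long, one leg flat on the table; not the workpiece; origin on its outer corner line
- spare_collar: small plain steel shaft collar (26 mm across, 12 mm thick) lying on the fixture's base plate, near its robot-side edge; origin at its underside
- big_collar: plain steel shaft collar (44 mm across, 16 mm thick) lying flat on the table; origin at its underside
- driver: screwdriver lying on the table; origin under its middle
- relay: black plastic box 70 x 45 x 30 mm; origin under its centre
- oiler: small white bottle 36 mm across, 85 mm tall; origin under its centre
- tray: grey plastic tray 110 x 80 x 35 mm; origin under its centre
Mind the look-alikes: they are no part of the job. Leave any red look-alike of the angle alone.

How it is judged:
On the way, in this order (a step that is already met when the one before it is completed fails the run):
1. the angle lies nested in the V bed, between nose and spring pad, released (x of angle in the frame of bed between -0.004 and 0.004 m and z of angle in the frame of bed between -0.004 and 0.004 m and angle between the y axis of angle and the y axis of bed, either way round below 0.07 rad and (angle between the z axis of angle and the z axis of bed, either way round below 0.07 rad or angle between the z axis of angle and the x axis of bed, either way round below 0.07 rad) and y of angle in the frame of bed between -0.03 and 0.0215 m and contact force between the fingers and angle below 0.1 N), for 0.2 s.
2. the collar's set screw is loosened (value of joint screw above 0.75 rad), for 0.1 s.
3. the loose collar has been slid along until the angle pushes the spring pad home (x of angle in the frame of bed between -0.004 and 0.004 m and z of angle in the frame of bed between -0.004 and 0.004 m and angle between the y axis of angle and the y axis of bed, either way round below 0.07 rad and (angle between the z axis of angle and the z axis of bed, either way round below 0.07 rad or angle between the z axis of angle and the x axis of bed, either way round below 0.07 rad) and value of joint pad above 0.0065 m and value of joint screw above 0.6 rad), for 0.1 s.
At the end, for the whole second after the job is handed in: the angle is nested in the V bed (corner line within 4 mm of the bed's, legs within 4 degrees of the walls), the spring pad is pressed in at least 5.8 of its 8 mm, the screw is tight (below 0.25 rad), everything at rest and released (x of angle in the frame of bed between -0.004 and 0.004 m and z of angle in the frame of bed between -0.004 and 0.004 m and angle between the y axis of angle and the y axis of bed, either way round below 0.07 rad and (angle between the z axis of angle and the z axis of bed, either way round below 0.07 rad or angle between the z axis of angle and the x axis of bed, either way round below 0.07 rad) and value of joint pad above 0.0058 m and value of joint screw below 0.25 rad and linear speed of angle below 0.01 m/s and contact force between the fingers and anything else below 0.1 N); the robot touches nothing.
It fails at once if one of the other things is moved more than 30 mm (distance of any of offcut, spare_collar, big_collar, driver, relay, oiler, tray from where it was at the start of the episode above 0.03 m).
It also fails if it takes over 58 s, if anything falls off the work surface, if the arm or the gripper's body presses on something with over 40 N, if the wrist force passes 120 N, or if a joint passes its speed limit or range.

## Working session

There is one attempt and no reset: what is moved stays moved. The work goes in short steps, Python scripts to look and compute and a tool call to move; the robot and the scene stay as the last step left them, time stands still between calls to the robot, and variables do not carry over. Pictures are saved under pics/ and viewed, on a budget of 17 in all, crops included, one or two more only if the job needs it, and the job is handed in when it is done.

Besides the shell and the picture viewer there is one more tool, called after ">>>" as name(argument=value, ...) on one line, values as JSON. drive_tool: Moves the arm, as the interface text tells. Its arguments: {"type":"object","properties":{"increments":{"type":"array","items":{"type":"array"}},"claw":{"type":"number"}},"required":["increments"]}

```bash
mkdir -p pics
python3 - <<'E'
from bench import *
import cv2
for n in("scene","top"):
    im=camera(n); cv2.imwrite(f"pics/{n}0.png",im); c=get_calibration(n); print(n,c)
o=get_obs(); print(o)
a=cv2.imread("pics/scene0.png");b=cv2.imread("pics/top0.png")
E
```

```text
scene {'K': array([[491.88765073,   0.        , 280.69096585],
       [  0.        , 491.88765073, 200.83474647],
       [  0.        ,   0.        ,   1.        ]]), 'k1': -0.09187957235048194, 'origin': array([1.35392151, 0.84709568, 0.86136108]), 'orientation': array([-0.18096481,  0.34286611,  0.80891724, -0.4419813 ])}
top {'K': array([[518.22579997,   0.        , 276.81709048],
       [  0.        , 518.22579997, 206.39587402],
       [  0.        ,   0.        ,   1.        ]]), 'k1': -0.1138961466820321, 'origin': array([ 0.38009954, -0.01335873,  1.33703844]), 'orientation': array([-0.04555925,  0.71567573, -0.69636694,  0.0283846 ])}
{'time_s': 0.1, 'q': array([-1.43131141e+00,  1.81478016e-01,  1.60790126e+00, -7.48515132e-06,
        1.35381633e+00, -2.06269467e-01]), 'dq': array([-0.00090294, -0.00254329, -0.0018577 , -0.00054523,  0.00119584,
        0.00190804]), 'joint_efforts': array([ 6.40242179e-04, -4.45872116e+01, -3.52238274e+01, -3.00604515e-04,
        4.06397754e-03,  1.20573316e-05]), 'eef_pos': array([ 0.19487096, -0.54073032,  0.40387096]), 'eef_rot': array([-8.01151991e-04,  9.85093463e-01,  1.72018102e-01,  2.31060248e-05]), 'wrist_force': array([-0.1805391 , -0.18881963, -0.60463111]), 'torque': array([-0.00301203, -0.01242827,  0.03675953]), 'opening': 0.9996039011943602}
```

View pics/scene0.png

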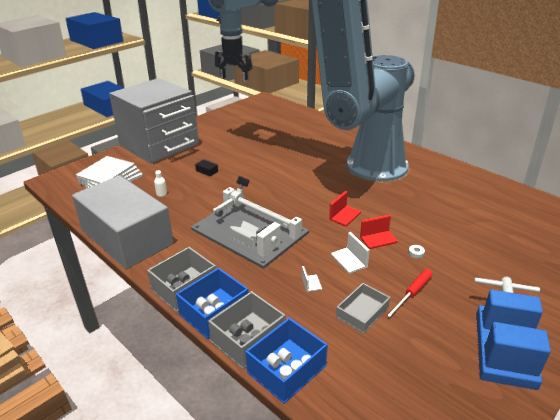

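View pics/top0.png

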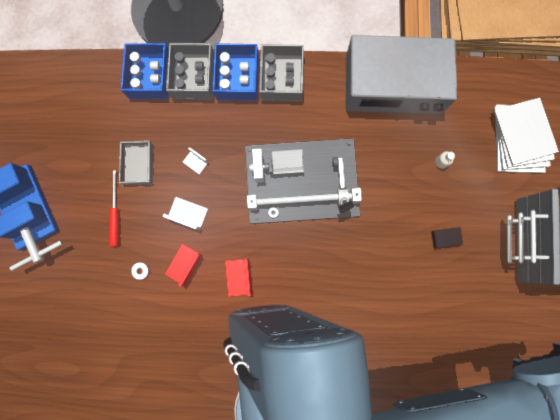

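Candidates for the angle, by top-view pixel:
- Large white angle at (187,212), seen at (352,255) in the scene view.
- Small white offcut at (195,160).
- Red look-alikes at (183,265) and (238,277).

I choose the large white one. The fixture is at about (300,180), with its collar on the right (-y). I'll check both in a close crop.

```bash
cat > h.py <<'E'
import numpy as np, cv2
from bench import *
from scipy.spatial.transform import Rotation as R
CAL={}
def cal(n):
    if n not in CAL:
        c=get_calibration(n); q=c["orientation"]; CAL[n]=(c["K"],c["k1"],c["origin"],R.from_quat(q,scalar_first=True).as_matrix())
    return CAL[n]
def ray(n,px):
    K,k,o,M=cal(n); d=np.array([(px[0]-K[0,2])/K[0,0],(px[1]-K[1,2])/K[1,1]]); u=d.copy()
    for _ in range(20): u=d/(1+k*(u@u))
    v=M@np.array([u[0],u[1],1]); return o,v/np.linalg.norm(v)
def onz(n,px,z):
    o,v=ray(n,px); return o+v*(z-o[2])/v[2]
def proj(n,P):
    K,k,o,M=cal(n); c=M.T@(np.asarray(P)-o); u=c[:2]/c[2]; u=u*(1+k*(u@u)); return u*[K[0,0],K[1,1]]+[K[0,2],K[1,2]]
def tri(a,b):
    A=np.zeros((3,3));B=np.zeros(3)
    for n,p in(("top",a),("scene",b)):
        o,v=ray(n,p);Q=np.eye(3)-np.outer(v,v);A+=Q;B+=Q@o
    return np.linalg.solve(A,B)
E
python3 - <<'E'
from h import *
a=cv2.imread("pics/top0.png")[135:225,155:365];b=cv2.imread("pics/scene0.png")[172:275,185:375]
a=cv2.resize(a,None,fx=3.8,fy=3.8,interpolation=cv2.INTER_CUBIC);b=cv2.resize(b,None,fx=2.4,fy=2.4,interpolation=cv2.INTER_CUBIC)
c=np.zeros((a.shape[0]+b.shape[0],a.shape[1],3),np.uint8);c[:a.shape[0]]=a;c[a.shape[0]:,:b.shape[1]]=b
cv2.imwrite("pics/c1.png",c);print(c.shape)
E
```

```text
(589, 798, 3)
```

View pics/c1.png

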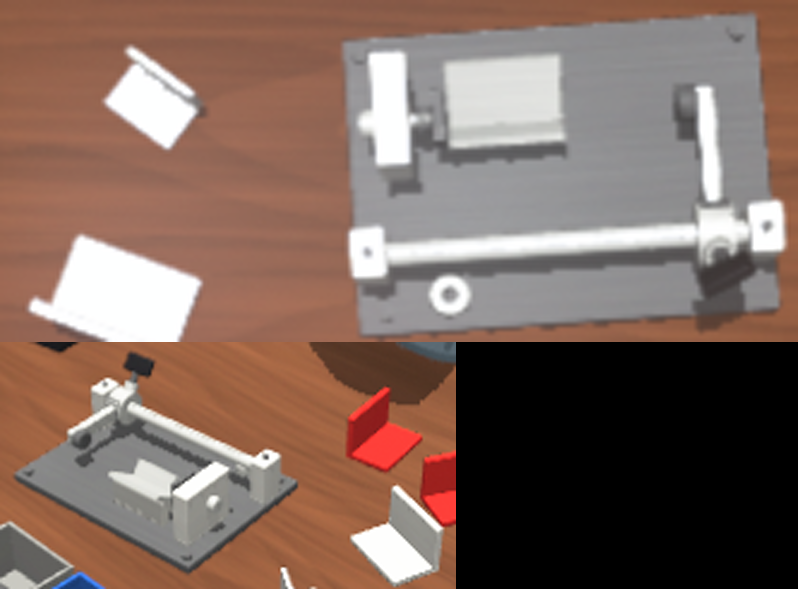

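The crop confirms the choice: the white 60 mm angle has its x leg on the table and its upright leg on the robot side. The end-block bolts are at crop (368,252) and (768,227), and the black wing is at (727,270). Next I'll measure these.

Run:
```python
from h import *
cr=lambda p:np.array(p)/3.8+[155-.37,135-.37]
L=onz("top",cr((368,252)),.068);Rr=onz("top",cr((767.5,226.5)),.068)
d=L-Rr;print("blocks",L,Rr,np.linalg.norm(d),"yaw",np.degrees(np.arctan2(-d[0],d[1])))
pc=[onz("top",cr(p),.012) for p in((343,42),(755,14),(779,307),(360,336))]
for i in range(4):
    e=pc[i]-pc[i-1];print(pc[i][:2].round(4),np.linalg.norm(e).round(4),np.degrees(np.arctan2(e[1],e[0])).round(2))
print("centre",np.mean(pc,0))
t=cv2.imread("pics/top0.png");hsv=cv2.cvtColor(t,cv2.COLOR_BGR2HSV)
m=((hsv[...,1]<70)&(hsv[...,2]>140)).astype(np.uint8)
n,l,s,c=cv2.connectedComponentsWithStats(m);k=l[212,190];print(s[k],c[k])
cn=cv2.findContours((l==k).astype(np.uint8),0,2)[0][0];ap=cv2.approxPolyDP(cn,2,True)[:,0];print(ap.tolist())
w=cv2.resize(t[190:236,150:220],None,fx=9,fy=9,interpolation=cv2.INTER_CUBIC)
s0=cv2.imread("pics/scene0.png")[225:280,320:380];w2=cv2.resize(s0,None,fx=2.8,fy=2.8,interpolation=cv2.INTER_CUBIC)
o=np.zeros((max(w.shape[0],0)+w2.shape[0],w.shape[1],3),np.uint8);o[:w.shape[0]]=w;o[w.shape[0]:,:w2.shape[1]]=w2
cv2.imwrite("pics/c2.png",o);print(o.shape)
```

```text
blocks [0.5248371  0.08238157 0.068     ] [ 0.54825065 -0.17655828  0.068     ] 0.2599962337923131 yaw 5.166681101100617
[0.6761 0.1088] 0.203 5.29
[ 0.7027 -0.1737] 0.2838 -84.62
[ 0.5011 -0.1922] 0.2024 -174.76
[0.474  0.0901] 0.2836 95.48
centre [ 0.58846166 -0.04175389  0.012     ]
[162 196  46  33 896] [186.49665179 212.97433036]
[[162, 215], [196, 228], [201, 226], [207, 208], [176, 196], [169, 213]]
(568, 630, 3)
```

View pics/c2.png

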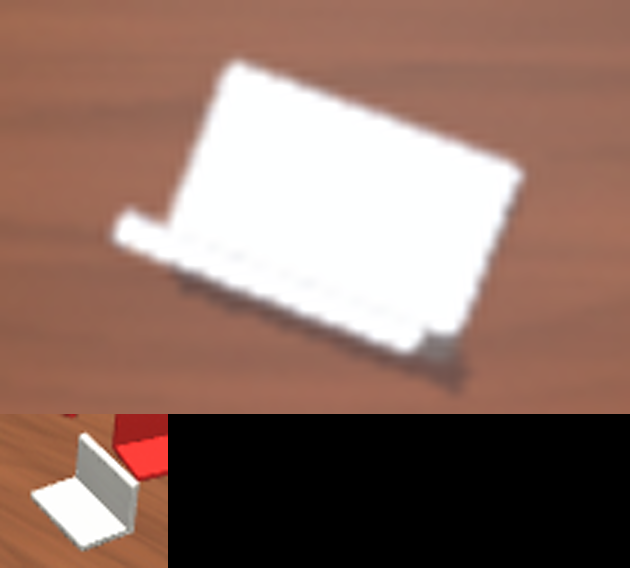

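Run:
```python
from h import *
cr=lambda p:np.array(p)/9+[150-.44,190-.44]
P=lambda p,z:onz("top",cr(p),z)
ol,orr,il,ir=P((113,238),.06),P((407,353),.06),P((128,209),.06),P((421,329),.06)
fl,fr=P((233,59),.008),P((524,170),.008)
for a,b in((ol,orr),(il,ir),(fl,fr)):
    d=a-b;print(a[:2].round(4),b[:2].round(4),"mid",((a+b)/2)[:2].round(4),"len",np.linalg.norm(d).round(4),"yaw",np.degrees(np.arctan2(-d[0],d[1])).round(2))
yaw=np.radians(np.mean([np.degrees(np.arctan2(-(a-b)[0],(a-b)[1])) for a,b in((ol,orr),(il,ir),(fl,fr))]))
ux=np.array([np.cos(yaw),np.sin(yaw)]);m=lambda a,b:((a+b)/2)[:2]
print("yaw",np.degrees(yaw)," leg thick",(m(il,ir)-m(ol,orr))@ux,"far",(m(fl,fr)-m(ol,orr))@ux)
o=get_obs();print(o["eef_pos"],R.from_quat(o["eef_rot"],scalar_first=True).as_matrix().round(4))
L=np.array([.52484,.08238]);B=np.array([.54825,-.17656]);y=(L-B)/.26;x=np.array([y[1],-y[0]]);O=B+y*.142
print("fix O",O,"x",x,"y",y)
for n,p in dict(bedc=(88,0),scr=(-32.7,-110)).items(): print(n,O+x*p[0]/1e3+y*p[1]/1e3)
# where the V corner line shows in top view: crop1 bed front-edge etc
c1=lambda p:np.array(p)/3.8+[155-.37,135-.37]
F=lambda w:(np.round([(w[:2]-O)@x*1e3,(w[:2]-O)@y*1e3],1))
print("shallow far edge",F(onz("top",c1((444,58)),.0584)),F(onz("top",c1((561,54)),.0584)))
print("valley L,R",F(onz("top",c1((450,128)),.032)),F(onz("top",c1((563,122)),.032)))
print("steep top",F(onz("top",c1((445,147)),.0484)),F(onz("top",c1((565,142)),.0484)))
print("wing",F(onz("top",c1((727,270)),.0967)))
print("nose arm tip",F(onz("top",c1((704,88)),.059)))
print("pad block top", F(onz("top",c1((388,53)),.07)),F(onz("top",c1((394,165)),.07)))
```

```text
[0.4821 0.3057] [0.4526 0.2218] mid [0.4674 0.2638] len 0.089 yaw -19.4
[0.4903 0.3019] [0.4593 0.2182] mid [0.4748 0.26  ] len 0.0893 yaw -20.33
[0.5393 0.2861] [0.5092 0.1997] mid [0.5242 0.2429] len 0.0915 yaw -19.19
yaw -19.64020842216767  leg thick 0.008284680032657341 far 0.06058166056382777
[ 0.19487096 -0.54073032  0.40387096] [[ 9.408e-01  3.389e-01 -2.000e-04]
 [ 3.389e-01 -9.408e-01  1.600e-03]
 [ 3.000e-04 -1.600e-03 -1.000e+00]]
fix O [ 0.53546454 -0.03513892] x [0.99592308 0.09003846] y [-0.09003846  0.99592308]
bedc [ 0.62310577 -0.02721554]
scr [ 0.51280208 -0.14763472]
shallow far edge [127.   61.1] [124.5 -16.2]
valley L,R [84.6 60.5] [ 83.7 -15.5]
steep top [69.1 64.3] [ 67.2 -15.3]
wing [ -29.5 -110.2]
nose arm tip [  95.5 -108.8]
pad block top [130.2  97.4] [55.7 97.7]
```

```bash
cat >> h.py <<'E'
O=np.array([.53546,-.03514]);X=np.array([.99592,.09004]);Y=np.array([-.09004,.99592])
def fx(a,b): return O+X*a/1e3+Y*b/1e3
def go(x,y,z,ydir=None):
    "increments to target TCP pose; ydir = world angle deg of tool y (mod 180)"
    o=get_obs();M=R.from_quat(o["eef_rot"],scalar_first=True).as_matrix()
    d=M.T@(np.array([x,y,z])-o["eef_pos"])/.25
    c=np.degrees(np.arctan2(M[1,1],M[0,1]));t=0
    if ydir is not None: t=(ydir-c+90)%180-90
    print("t",round(o["time_s"],2),"pos",o["eef_pos"].round(4),"F",o["wrist_force"].round(1),"q6",o["q"][5].round(2),"op",round(o["opening"],3),"ydir",c.round(2),"-> shift",d.round(3),"turn",round(-t/90,3))
E
python3 -c "
from h import *
go(.4713,.2622,.27,-19.6)"
```

```text
t 0.1 pos [ 0.1949 -0.5407  0.4039] F [-0.2 -0.2 -0.6] q6 -0.21 op 1.0 ydir -70.19 -> shift [ 2.129 -2.646  0.54 ] turn -0.562
```

>>> drive_tool(increments=[[[0.13,-0.165,0],0],[[0.27,-0.33,0],0],[[0.4,-0.5,0],0],[[0.53,-0.66,0],0],[[0.66,-0.83,0],0],[[0.8,-1,0],0],[[0.8,-1,0],0],[[0.8,-1,0],0]], claw=0)

```text
time_s: 1.1
eef_pos: [0.2984, -0.238, 0.4048]
eef_rot: [0.0, 0.985, 0.173, -0.0]
wrist_force: [-0.6, 0.2, -0.0]
opening: 1.001
```

>>> drive_tool(increments=[[[0.13,-0.165,0],0],[[0.27,-0.33,0],0],[[0.4,-0.5,0],0],[[0.53,-0.66,0],0],[[0.66,-0.83,0],0],[[0.8,-1,0],0],[[0.8,-1,0],0],[[0.8,-1,0],0]])

```text
time_s: 2.1
eef_pos: [0.4022, 0.0642, 0.4043]
eef_rot: [0.0, 0.985, 0.172, -0.001]
wrist_force: [0.4, -0.1, -0.1]
opening: 0.998
```

>>> drive_tool(increments=[[[0.13,-0.16,0],-0.1],[[0.26,-0.32,0],-0.2],[[0.4,-0.48,0.1],-0.3],[[0.53,-0.646,0.2],-0.4],[[0.529,-0.646,0.3],-0.5],[[0.529,-0.646,0.4],-0.562],[[0.529,-0.646,0.54],-0.562],[[0.529,-0.646,0.54],-0.562]])

```text
time_s: 3.1
eef_pos: [0.4712, 0.2592, 0.267]
eef_rot: [-0.001, 0.818, 0.575, -0.003]
wrist_force: [-0.8, 1.1, -0.3]
opening: 1.003
```

```bash
python3 -c "
from h import *
go(.4713,.2622,.195,-19.6)"
```

```text
t 3.1 pos [0.4712 0.2592 0.267 ] F [-0.8  1.1 -0.3] q6 0.63 op 1.003 ydir -19.82 -> shift [ 0.013 -0.002  0.288] turn -0.002
```

>>> drive_tool(increments=[[[0.005,0,0.1],0],[[0.008,0,0.2],0],[[0.008,0,0.29],0],[[0.008,0,0.29],0],[[0.008,0,0.29],0],[[0.008,0,0.29],0],[[0.008,0,0.29],0],[[0.008,0,0.29],0]])

```text
time_s: 4.1
eef_pos: [0.4722, 0.2638, 0.1976]
eef_rot: [0.0, 0.817, 0.576, 0.0]
wrist_force: [-0.4, -0.0, 0.1]
opening: 0.994
```

>>> drive_tool(increments=[[[0,0,0],0],[[0,0,0],0],[[0,0,0],0],[[0,0,0],0],[[0,0,0],0],[[0,0,-0.1],0],[[0,0,-0.3],0],[[0,0,-0.5],0]], claw=1)

```text
time_s: 5.1
eef_pos: [0.4716, 0.2635, 0.3226]
eef_rot: [-0.0, 0.817, 0.576, -0.001]
wrist_force: [0.7, 0.1, -1.9]
opening: 0.082
```

```bash
python3 -c "
from h import *
p=fx(84.7-8+4,4)
go(p[0],p[1],.32,5.2)
im=[camera(n) for n in('top','scene')]
cv2.imwrite('pics/g.png',np.hstack([cv2.resize(im[0][150:300,110:260],(400,400)),cv2.resize(im[1][170:320,270:420],(400,400))]))"
```

```text
t 5.1 pos [0.4716 0.2635 0.3226] F [ 0.7  0.1 -1.9] q6 0.63 op 0.082 ydir -19.61 -> shift [-0.89   0.928  0.01 ] turn -0.276
```

View pics/g.png

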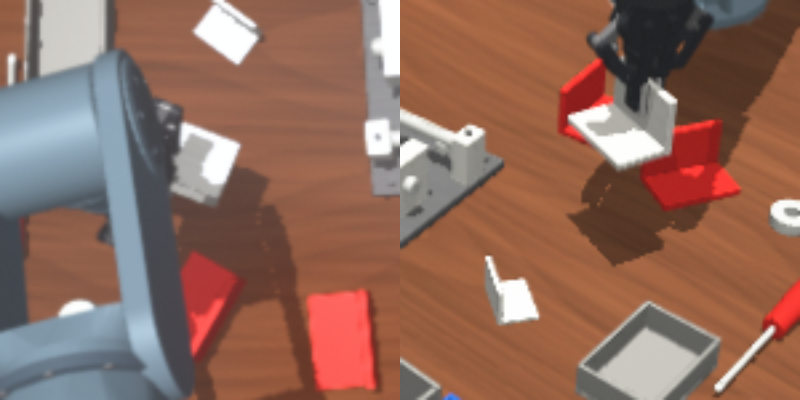

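The angle is held securely with nothing else disturbed. Now I'll carry it over the bed.

>>> drive_tool(increments=[[[-0.15,0.15,-0.05],0],[[-0.3,0.3,-0.05],-0.05],[[-0.45,0.46,0],-0.1],[[-0.6,0.62,0],-0.15],[[-0.74,0.77,0],-0.2],[[-0.885,0.93,0],-0.276],[[-0.885,0.93,0],-0.276],[[-0.885,0.93,0],-0.276]])

```text
time_s: 6.2
eef_pos: [0.6162, -0.0227, 0.3206]
eef_rot: [-0.001, 0.675, 0.738, -0.001]
wrist_force: [-1.0, 0.2, -1.7]
opening: 0.085
```

```bash
python3 -c "
from h import *
p=fx(84.7-8+4,6)
go(p[0],p[1],.1976+.0584+.002,5.2)
im=[camera(n) for n in('top','scene')]
cv2.imwrite('pics/g2.png',np.hstack([cv2.resize(im[0][120:240,230:380],(400,320)),cv2.resize(im[1][150:270,185:335],(400,320))]))"
```

```text
t 6.2 pos [ 0.6162 -0.0227  0.3206] F [-1.   0.2 -1.7] q6 -0.32 op 0.085 ydir 5.15 -> shift [ 0.003 -0.003  0.251] turn -0.001
```

View pics/g2.png

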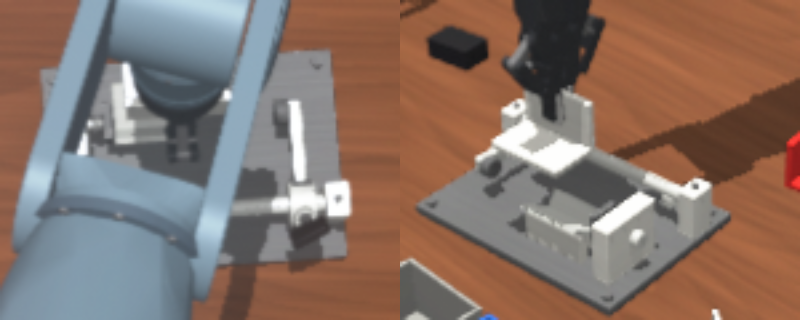

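>>> drive_tool(increments=[[[0,0,0.06],0],[[0,0,0.12],0],[[0,0,0.17],0],[[0,0,0.2],0],[[0,0,0.22],0],[[0,0,0.235],0],[[0,0,0.245],0],[[0,0,0.245],0]])

```text
time_s: 7.3
eef_pos: [0.6169, -0.0228, 0.261]
eef_rot: [0.0, 0.674, 0.739, 0.0]
wrist_force: [-0.2, -0.6, -2.9]
opening: 0.085
```

>>> drive_tool(increments=[[[0,0,0.004],0],[[0,0,0.008],0],[[0,0,0.012],0],[[0,0,0.012],0],[[0,0,0.012],0],[[0,0,0.012],0],[[0,0,0.012],0],[[0,0,0.012],0]])

```text
time_s: 8.3
eef_pos: [0.6169, -0.0228, 0.258]
eef_rot: [-0.0, 0.674, 0.739, 0.0]
wrist_force: [-0.5, 0.0, -2.3]
opening: 0.084
```

>>> drive_tool(increments=[[[0,0,0.006],0],[[0,0,0.006],0],[[0,0,0.006],0],[[0,0,0.006],0],[[0,0,0.006],0],[[0,0,0.006],0],[[0,0,0.006],0],[[0,0,0.006],0]], claw=0)

```text
time_s: 9.3
eef_pos: [0.6169, -0.0228, 0.2564]
eef_rot: [-0.0, 0.674, 0.739, 0.0]
wrist_force: [-0.7, -0.2, -0.5]
opening: 1.002
```

>>> drive_tool(increments=[[[0,0,-0.08],0],[[0,0,-0.16],0],[[0,0,-0.3],0],[[0,-0.1,-0.4],0],[[0,-0.3,-0.4],0],[[0,-0.5,-0.4],0],[[0,-0.7,-0.4],0],[[0,-0.8,-0.4],0]])

```text
time_s: 10.3
eef_pos: [0.4159, -0.0409, 0.3579]
eef_rot: [0.001, 0.674, 0.739, 0.0]
wrist_force: [-0.0, -1.0, -0.2]
opening: 1.0
```

```bash
python3 -c "
from h import *
p=fx(-32.7,-110)
go(p[0],p[1],.36,5.2)
im=[camera(n) for n in('top','scene')]
cv2.imwrite('pics/n.png',np.hstack([cv2.resize(im[0][120:240,230:380],(400,320)),cv2.resize(im[1][170:270,185:310],(400,320))]))
cv2.imwrite('pics/top1.png',im[0]);cv2.imwrite('pics/scene1.png',im[1])"
```

```text
t 10.3 pos [ 0.4159 -0.0409  0.3579] F [-0.  -1.  -0.2] q6 -0.47 op 1.0 ydir 5.22 -> shift [-0.46   0.347 -0.007] turn 0.0
```

View pics/n.png

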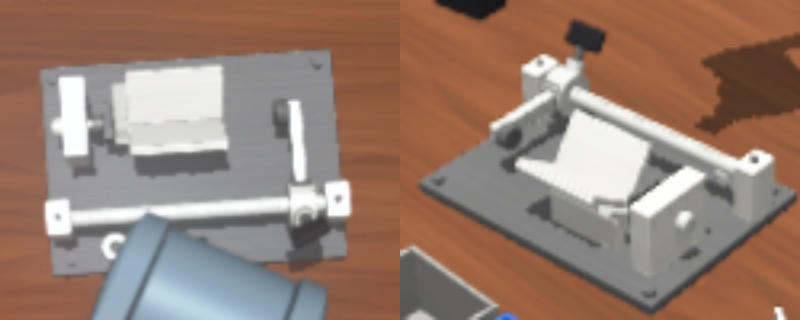

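Run:
```python
from h import *
F=lambda w:np.round([(w[:2]-O)@X*1e3,(w[:2]-O)@Y*1e3],1)
c=lambda p:np.array(p)/2.667+[230-.3,120-.3]
print("far tip",F(onz("top",c((126,71)),.0664)),F(onz("top",c((222,66)),.0664)))
print("near tip",F(onz("top",c((133,155)),.081)),F(onz("top",c((228,151)),.081)))
out=[]
for n,(a,b,d,e) in(("top",(195,228,330,365)),("scene",(172,195,232,255))):
    im=cv2.imread(f"pics/{n}1.png");m=(im.max(2)<62).astype(np.uint8)
    z=np.zeros_like(m);z[a:b,d:e]=m[a:b,d:e]
    k,l,s,cc=cv2.connectedComponentsWithStats(z);i=1+np.argmax(s[1:,4]);r=cv2.minAreaRect(np.argwhere(l==i)[:,::-1].astype(np.float32));print(n,s[i],cc[i],r);out.append(cc[i])
P=tri(*out);print("wing",P,F(P),P[2], "pred px",[proj(n,np.r_[fx(-32.7,-110),.0967]) for n in("top","scene")])
a=[cv2.resize(cv2.imread("pics/top1.png")[180:235,320:375],None,fx=7,fy=7,interpolation=2),cv2.resize(cv2.imread("pics/scene1.png")[165:220,215:270],None,fx=7,fy=7,interpolation=2)]
cv2.imwrite("pics/w.png",np.hstack(a))
```

```text
far tip [133.4  46.8] [132.3 -43.3]
near tip [51.  45.1] [ 49.1 -42.3]Traceback (most recent call last):
  File "<stdin>", line 10, in <module>
    return _wrapfunc(a, 'argmax', axis=axis, out=out, **kwds)
    return bound(*args, **kwds)
ValueError: attempt to get argmax of an empty sequence
```

The angle is nested: its far and near tips match the prediction within about 1 mm, at y≈+1.5 mm. Next I'll measure the wing.

Run:
```python
from h import *
F=lambda w:np.round([(w[:2]-O)@X*1e3,(w[:2]-O)@Y*1e3],1)
print("pred px",[proj(n,np.r_[fx(-32.7,-110),.0967]).round(1) for n in("top","scene")])
print(cv2.imread("pics/top1.png")[207,338:356].max(1),cv2.imread("pics/scene1.png")[181,232:256].max(1))
a=[cv2.resize(cv2.imread("pics/top1.png")[180:235,320:375],None,fx=7,fy=7,interpolation=2),cv2.resize(cv2.imread("pics/scene1.png")[165:220,215:270],None,fx=7,fy=7,interpolation=2)]
cv2.imwrite("pics/w.png",np.hstack(a))
```

```text
pred px [array([346., 207.]), array([243.2, 180.4])]
[ 96  68  63  62  62  62  63  65  69  72  70  68  68  72  87 115 137 141] [161 162 162 162 113  58  44  44  45  45  45  45  46  46  46  47  36 130
 155 158 161 164 165 163]
```

View pics/w.png

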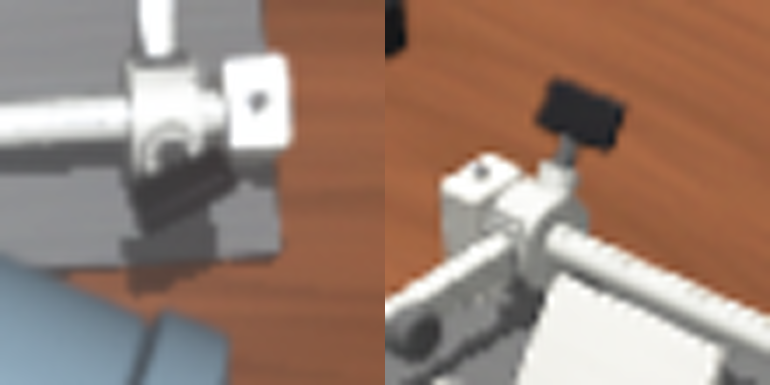

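The wing is where the drawing predicts, within 1 mm. The bar's -y end leans away from the robot, so the screw is at about 0. I'll grip the bar, turn it counter-clockwise about 72° from above, and then slide the collar with it.

>>> drive_tool(increments=[[[-0.12,0.09,0],-0.05],[[-0.24,0.18,0],-0.1],[[-0.36,0.27,0],-0.15],[[-0.46,0.347,0],-0.195],[[-0.46,0.347,0],-0.195],[[-0.46,0.347,0.1],-0.195],[[-0.46,0.347,0.2],-0.195],[[-0.46,0.347,0.2],-0.195]])

```text
time_s: 11.4
eef_pos: [0.514, -0.1466, 0.3051]
eef_rot: [-0.002, 0.554, 0.833, -0.0]
wrist_force: [0.4, 0.1, -0.0]
opening: 0.995
```

```bash
python3 -c "
from h import *
p=fx(-32.7,-110)
go(p[0],p[1],.259,22.8)"
```

```text
t 11.4 pos [ 0.514  -0.1466  0.3051] F [ 0.4  0.1 -0. ] q6 -0.9 op 0.995 ydir 22.77 -> shift [-0.002 -0.006  0.184] turn -0.0
```

>>> drive_tool(increments=[[[-0.002,-0.004,0.06],0],[[-0.002,-0.004,0.12],0],[[-0.002,-0.004,0.184],0],[[-0.002,-0.004,0.184],0],[[-0.002,-0.004,0.184],0],[[-0.002,-0.004,0.184],0],[[-0.002,-0.004,0.184],0],[[-0.002,-0.004,0.184],0]])

```text
time_s: 12.4
eef_pos: [0.514, -0.1485, 0.2607]
eef_rot: [0.0, 0.554, 0.833, 0.0]
wrist_force: [0.1, 0.8, -0.5]
opening: 0.997
```

>>> drive_tool(increments=[[[0,0,0],0],[[0,0,0],0],[[0,0,0],0],[[0,0,0],0],[[0,0,0],0],[[0,0,0],0],[[0,0,0],0],[[0,0,0],0]], claw=1)

```text
time_s: 13.4
eef_pos: [0.5152, -0.1485, 0.2613]
eef_rot: [0.002, 0.554, 0.833, 0.001]
wrist_force: [5.7, 1.1, -0.3]
opening: 0.205
```

>>> drive_tool(increments=[[[0,0,0],-0.1],[[0,0,0],-0.2],[[0,0,0],-0.3],[[0,0,0],-0.4],[[0,0,0],-0.5],[[0,0,0],-0.6],[[0,0,0],-0.7],[[0,0,0],-0.8]])

```text
time_s: 14.4
eef_pos: [0.5143, -0.149, 0.2623]
eef_rot: [0.001, -0.044, 0.999, -0.001]
wrist_force: [-1.6, 1.3, 3.7]
opening: 0.103
```

```bash
python3 -c "
from h import *
p=fx(-32.7,-110)
go(p[0],p[1],.259,95.2); o=get_obs();print(o['torque'])
im=[camera(n) for n in('top','scene')]
cv2.imwrite('pics/s.png',np.hstack([cv2.resize(im[0][170:240,310:380],(390,390)),cv2.resize(im[1][150:220,205:275],(390,390))]))"
```

```text
t 14.4 pos [ 0.5143 -0.149   0.2623] F [-1.6  1.3  3.7] q6 -2.16 op 0.103 ydir 95.09 -> shift [0.006 0.006 0.013] turn -0.001
[ 0.45163618  0.15150795 -0.01765838]
```

View pics/s.png

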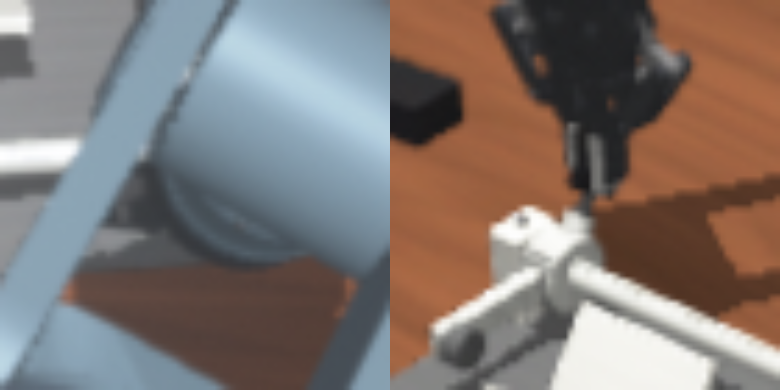

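The pads are flat on the bar at about 10 mm, so the screw is at about 1.2 rad. Now I'll slide the collar along +y, which is the tool's y axis.

>>> drive_tool(increments=[[[0,0.04,0],0],[[0,0.08,0],0],[[0,0.12,0],0],[[0,0.152,0],0],[[0,0.176,0],0],[[0,0.192,0],0],[[0,0.204,0],0],[[0,0.216,0],0]])

```text
time_s: 15.5
eef_pos: [0.5096, -0.0953, 0.2622]
eef_rot: [0.0, -0.042, 0.999, -0.001]
wrist_force: [-7.7, -3.3, 13.3]
opening: 0.105
```

>>> drive_tool(increments=[[[0,0.008,0],0],[[0,0.016,0],0],[[0,0.024,0],0],[[0,0.032,0],0],[[0,0.04,0],0],[[0,0.048,0],0],[[0,0.056,0],0],[[0,0.056,0],0]])

```text
time_s: 16.5
eef_pos: [0.5083, -0.0814, 0.2622]
eef_rot: [-0.0, -0.042, 0.999, -0.001]
wrist_force: [-8.1, -3.3, 14.8]
opening: 0.102
```

```bash
python3 -c "
from h import *
o=get_obs();print(((o['eef_pos'][:2]-O)@Y)*1e3,((o['eef_pos'][:2]-O)@X)*1e3,o['wrist_force'][:2]@Y)
go(0.5,0,.26,95.2)"
```

```text
-43.664065573778466 -31.19789196439018 -2.5392963588271975
t 16.5 pos [ 0.5083 -0.0814  0.2622] F [-8.1 -3.3 14.8] q6 -2.04 op 0.102 ydir 94.82 -> shift [0.006 0.327 0.008] turn -0.004
```

>>> drive_tool(increments=[[[0,0.004,0],0],[[0,0.008,0],0],[[0,0.012,0],0],[[0,0.015,0],0],[[0,0.018,0],0],[[0,0.02,0],0],[[0,0.02,0],0],[[0,0.02,0],0]])

```text
time_s: 17.5
eef_pos: [0.508, -0.0772, 0.2622]
eef_rot: [0.0, -0.042, 0.999, -0.002]
wrist_force: [-7.7, -7.2, 13.8]
opening: 0.098
```

```bash
python3 -c "
from h import *
o=get_obs();print(((o['eef_pos'][:2]-O)@Y)*1e3,((o['eef_pos'][:2]-O)@X)*1e3,o['wrist_force'][:2]@Y)
im=[camera(n) for n in('top','scene')]
cv2.imwrite('pics/top2.png',im[0]);cv2.imwrite('pics/scene2.png',im[1])
cv2.imwrite('pics/p.png',cv2.resize(im[1][170:270,185:310],(750,600),interpolation=2))"
```

```text
-39.428161849958705 -31.165525207255584 -6.462532427325302
```

View pics/p.png

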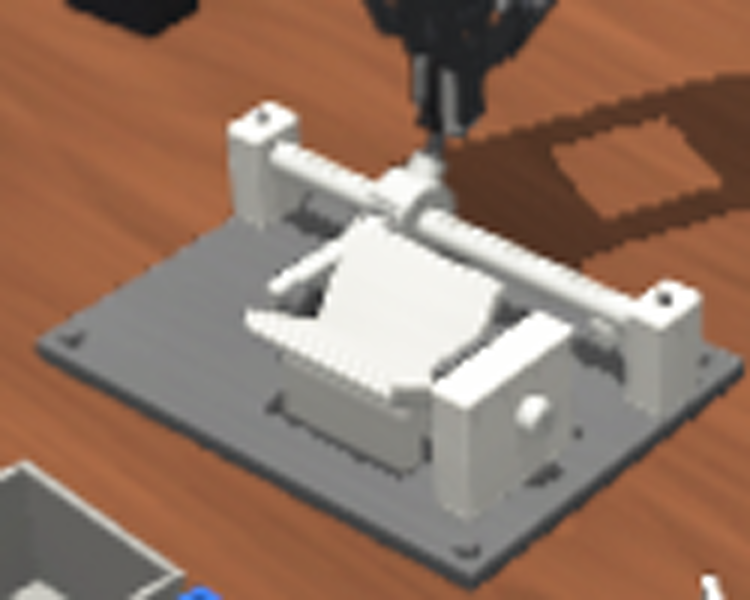

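The angle is still nested and against the pad, and the spring force is showing (6.5 N). I'll push on gently to the hard stop.

>>> drive_tool(increments=[[[0,0.003,0],0],[[0,0.006,0],0],[[0,0.009,0],0],[[0,0.012,0],0],[[0,0.012,0],0],[[0,0.012,0],0],[[0,0.012,0],0],[[0,0.012,0],0]])

```text
time_s: 18.6
eef_pos: [0.5077, -0.0744, 0.2622]
eef_rot: [0.0, -0.042, 0.999, -0.002]
wrist_force: [-8.6, -7.0, 13.7]
opening: 0.103
```

```bash
python3 -c "
from h import *
o=get_obs();print(((o['eef_pos'][:2]-O)@Y)*1e3,((o['eef_pos'][:2]-O)@X)*1e3,o['wrist_force'][:2]@Y)"
```

```text
-36.57268637249106 -31.181492515064427 -6.234813027532904
```

>>> drive_tool(increments=[[[0,0.003,0],0],[[0,0.006,0],0],[[0,0.009,0],0],[[0,0.012,0],0],[[0,0.012,0],0],[[0,0.012,0],0],[[0,0.012,0],0],[[0,0.012,0],0]])

```text
time_s: 19.6
eef_pos: [0.5075, -0.0718, 0.2622]
eef_rot: [0.0, -0.042, 0.999, -0.003]
wrist_force: [-8.7, -9.1, 12.4]
opening: 0.102
```

```bash
python3 -c "
from h import *
o=get_obs();print(((o['eef_pos'][:2]-O)@Y)*1e3,((o['eef_pos'][:2]-O)@X)*1e3,o['wrist_force'][:2]@Y)"
```

```text
-33.99815512104559 -31.15890564312814 -8.300209776019562
```

>>> drive_tool(increments=[[[0,0.003,0],0],[[0,0.006,0],0],[[0,0.009,0],0],[[0,0.012,0],0],[[0,0.012,0],0],[[0,0.012,0],0],[[0,0.012,0],0],[[0,0.012,0],0]])

```text
time_s: 20.6
eef_pos: [0.5074, -0.0705, 0.2623]
eef_rot: [0.0, -0.042, 0.999, -0.004]
wrist_force: [-8.2, -19.7, 8.5]
opening: 0.099
```

Run:
```python
from h import *
o=get_obs();print(((o['eef_pos'][:2]-O)@Y)*1e3,o['wrist_force'][:2]@Y,o['torque'],o['opening'])
im=camera('scene');cv2.imwrite('pics/scene3.png',im)
g=lambda f:cv2.cvtColor(cv2.imread(f),cv2.COLOR_BGR2GRAY).astype(np.float32)
a,b=g('pics/scene2.png'),g('pics/scene3.png')
def sh(n,r0,r1,c0,c1):
    w=np.outer(np.hanning(r1-r0),np.hanning(c1-c0)).astype(np.float32)
    print(n,cv2.phaseCorrelate(a[r0:r1,c0:c1],b[r0:r1,c0:c1],w))
sh("angle left",212,236,220,244);sh("collar",190,212,243,265);sh("fingers",165,195,248,270);sh("block",225,258,258,285)
Q=lambda x,y,z:proj("scene",np.r_[fx(x,y),z])
print("px per mm at angle",Q(133.9,-19,.0664)-Q(133.9,-20,.0664),"collar",Q(0,-37,.06)-Q(0,-38,.06))
print("angle corner home",Q(133.9,-20,.0664)," collar top +y edge home",Q(0,-26,.072),Q(0,-50,.072))
print(np.hstack([b[219:227,222:232]]).astype(int))
```

```text
-32.65146212666807 -18.86488573988895 [-3.28972842  1.16058196 -0.10060232] 0.09856393202854757
angle left ((1.3073027493950384, 0.6931270571498871), 1.1031437234746084)
collar ((1.2131310609789807, 0.49168380573374826), 0.8157584460245239)
fingers ((1.603657251093125, 0.4419630347846404), 0.8031181246042252)
block ((0.5480506918180605, 0.015361949108811501), 1.0033218657344947)
px per mm at angle [0.25722816 0.13058826] collar [0.25027399 0.11399179]
angle corner home [226.71608391 223.96637138]  collar top +y edge home [256.95680139 200.9785356 ] [250.92715971 198.26167107]
[[  6  14  23  35  47  58  69  78  83  98]
 [  7  16  28  41  56  69  82  92  92 105]
 [  8  18  31  46  63  78  93 104 109 121]
 [  9  19  33  50  67  96 163 170 170 160]
 [  9  20  35  51  69 128 185 208 232 227]
 [  9  20  35  51  65 154 189 213 234 239]
 [  9  20  34  50  65 108 146 205 223 230]
 [  8  18  31  46  62  74  95 137 165 213]]
```

The force jumped to 19 N, so the hard stop is reached and the pad is home. Now I'll tighten by turning clockwise while keeping the push on.

>>> drive_tool(increments=[[[0,0,0],0.1],[[0,0,0],0.2],[[0,0,0],0.3],[[0,0,0],0.4],[[0,0,0],0.5],[[0,0,0],0.6],[[0,0,0],0.7],[[0,0,0],0.79]])

```text
time_s: 21.65
eef_pos: [0.5016, -0.0657, 0.2616]
eef_rot: [-0.01, 0.548, 0.836, -0.004]
wrist_force: [-40.8, -0.6, 50.8]
opening: 0.103
```

>>> drive_tool(increments=[[[0,0,0],0.02],[[0,0,0],0.03],[[0,0,0],0.03],[[0,0,0],0.03],[[0,0,0],0.03],[[0,0,0],0.03],[[0,0,0],0.03],[[0,0,0],0.03]])

```text
time_s: 22.65
eef_pos: [0.5032, -0.0672, 0.2625]
eef_rot: [-0.006, 0.566, 0.824, -0.005]
wrist_force: [-37.7, -2.7, 46.2]
opening: 0.105
```

Run:
```python
from h import *
o=get_obs();print(((o['eef_pos'][:2]-O)@Y)*1e3,o['wrist_force'],o['wrist_force'][:2]@Y,o['torque'],o['opening'])
go(.5,0,.26,22.8)
im=[camera(n) for n in('top','scene')];cv2.imwrite('pics/scene4.png',im[1])
cv2.imwrite('pics/t.png',cv2.resize(im[1][150:240,215:305],(540,540),interpolation=2))
```

```text
-28.980331404332574 [-37.67315412  -2.67842125  46.23902361] 0.724597507632081 [-0.26968914  5.83665452 -0.12331188] 0.1050644175252566
t 22.65 pos [ 0.5032 -0.0672  0.2625] F [-37.7  -2.7  46.2] q6 -0.73 op 0.105 ydir 21.07 -> shift [0.255 0.085 0.01 ] turn -0.019
```

View pics/t.png

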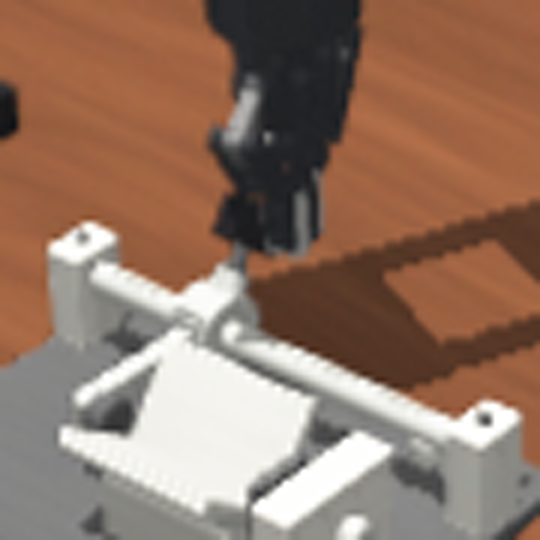

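The grip has crept off-centre and there are 40–50 N side loads. I'll release, rise, and look at the wing.

>>> drive_tool(increments=[[[0,0,0],0],[[0,0,0],0],[[0,0,0],0],[[0,0,0],0],[[0,0,-0.05],0],[[0,0,-0.15],0],[[0,0,-0.3],0],[[0,0,-0.4],0]], claw=0)

```text
time_s: 23.75
eef_pos: [0.5074, -0.0668, 0.3631]
eef_rot: [0.001, 0.566, 0.824, 0.0]
wrist_force: [0.1, 0.4, -0.1]
opening: 1.002
```

Run:
```python
from h import *
go(.5,0,.26,22.8)
im=[camera(n) for n in('top','scene')];cv2.imwrite('pics/scene5.png',im[1]);cv2.imwrite('pics/top5.png',im[0])
cv2.imwrite('pics/u.png',np.hstack([cv2.resize(im[0][165:235,285:355],(390,390),interpolation=2),cv2.resize(im[1][165:235,215:285],(390,390),interpolation=2)]))
```

```text
t 23.75 pos [ 0.5074 -0.0668  0.3631] F [ 0.1  0.4 -0.1] q6 -0.73 op 1.002 ydir 20.99 -> shift [0.261 0.067 0.412] turn -0.02
```

View pics/u.png

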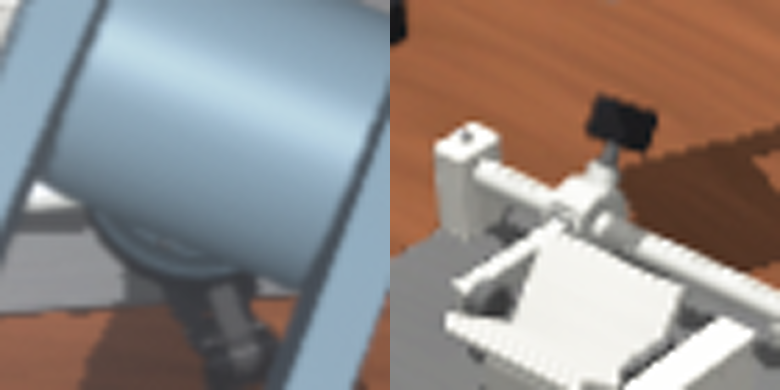

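Run:
```python
from h import *
g=lambda f:cv2.cvtColor(cv2.imread(f),cv2.COLOR_BGR2GRAY).astype(np.float32)
b,c,d=g('pics/scene3.png'),g('pics/scene5.png'),g('pics/scene4.png')
def sh(n,r0,r1,c0,c1):
    w=np.outer(np.hanning(r1-r0),np.hanning(c1-c0)).astype(np.float32)
    print(n,[np.round(cv2.phaseCorrelate(b[r0:r1,c0:c1],q[r0:r1,c0:c1],w)[0],2) for q in(d,c)])
sh("angle left",212,236,220,244);sh("collar/arm",200,222,228,250)
Q=lambda x,y,z:proj("scene",np.r_[fx(x,y),z])
for f,(r0,r1,c0,c1),cy in(('pics/scene0.png',(168,196,230,256),-110),('pics/scene5.png',(178,200,248,266),None)):
    m=(cv2.imread(f).max(2)<75).astype(np.uint8);z=np.zeros_like(m);z[r0:r1,c0:c1]=m[r0:r1,c0:c1]
    k,l,s,cc=cv2.connectedComponentsWithStats(z);i=1+np.argmax(s[1:,4]);P=np.argwhere(l==i)[:,::-1].astype(np.float32)
    print(f,s[i],cc[i].round(2),cv2.minAreaRect(P))
def wing(s,cy):
    ct,st=np.cos(np.radians(35)),np.sin(np.radians(35));C=np.array([-32.7,cy,96.7]);bx=np.array([ct,0,st]);bz=np.array([-st,0,ct]);y=np.array([0,1.,0])
    a=s-1.2;u=np.cos(a)*bx+np.sin(a)*y;v=np.cross(bz,u)
    p=np.array([Q(*( (C+18*i*u+5*j*v+12*k*bz)*[1,1,1e-3])) for i in(-1,1) for j in(-1,1) for k in(-1,1)]).astype(np.float32)
    return cv2.minAreaRect(p), cv2.contourArea(cv2.convexHull(p)),Q(-32.7,cy,.0967)
print("s0 start",wing(.05,-110))
for s in(0,.25,.5,.7,1.2): print(s,wing(s,-38))
```

```text
angle left [array([-2.04, -1.  ]), array([-1.7 , -0.81])]
collar/arm [array([0.11, 0.36]), array([0.19, 0.1 ])]
pics/scene0.png [237 177  12   9  76] [242.55 181.24] ((242.53448486328125, 181.41380310058594), (10.956024169921875, 7.056422710418701), 21.801406860351562)
pics/scene5.png [251 183  12   9  78] [256.45 186.96] ((256.3301696777344, 187.09432983398438), (10.851484298706055, 7.1427483558654785), 15.945394515991211)
s0 start (((243.1936492919922, 180.4078369140625), (12.331036567687988, 8.047797203063965), 21.250484466552734), 98.04172532435041, array([243.21068701, 180.39447841]))
0 (((260.8993225097656, 188.005126953125), (12.648592948913574, 8.273222923278809), 21.436628341674805), 103.2883183741942, array([260.91529099, 187.98812711]))
0.25 (((260.9234619140625, 188.0011749267578), (12.129621505737305, 8.253073692321777), 20.574764251708984), 99.98434883914888, array([260.91529099, 187.98812711]))
0.5 (((260.90863037109375, 188.01324462890625), (12.649971008300781, 8.282476425170898), 19.797821044921875), 103.32113711803686, array([260.91529099, 187.98812711]))
0.7 (((260.8913269042969, 188.01608276367188), (12.53691577911377, 8.312148094177246), 19.063674926757812), 101.58103801414836, array([260.91529099, 187.98812711]))
1.2 (((260.86224365234375, 188.02235412597656), (9.703424453735352, 8.78923511505127), 20.565444946289062), 80.51181013777386, array([260.91529099, 187.98812711]))
```

The collar has backed off to about 56 mm of travel, with the screw blocked near 0.7 rad and the angle still nested with the pad out. In that grip the hold along y was lost as the pads turned parallel to the shaft. New approach: push the near (robot-side) half of the wing towards +y with shut fingers. That drives the collar home and tightens the screw with the same push.

```bash
python3 -c "
from h import *
p=fx(-51.7,-86);go(p[0],p[1],.30,95.2)"
```

```text
t 23.85 pos [ 0.5082 -0.0671  0.3646] F [-0.  -1.   0.4] q6 -0.73 op 0.999 ydir 21.0 -> shift [-0.193 -0.147  0.258] turn -0.824
```

>>> drive_tool(increments=[[[-0.06,-0.05,0],-0.11],[[-0.13,-0.1,0],-0.22],[[-0.193,-0.147,0],-0.33],[[-0.193,-0.147,0],-0.44],[[-0.193,-0.147,0],-0.55],[[-0.193,-0.147,0],-0.66],[[-0.193,-0.147,0.1],-0.77],[[-0.193,-0.147,0.258],-0.824]], claw=1)

```text
time_s: 24.85
eef_pos: [0.4904, -0.1252, 0.296]
eef_rot: [0.001, -0.047, 0.999, -0.001]
wrist_force: [1.3, -0.4, -0.4]
opening: -0.001
```

```bash
python3 -c "
from h import *
camera('scene');p=fx(-51.7,-86);go(p[0],p[1],.253,95.2)
im=[camera(n) for n in('top','scene')]
cv2.imwrite('pics/v.png',np.hstack([cv2.resize(im[0][165:235,285:355],(390,390),interpolation=2),cv2.resize(im[1][165:235,215:285],(390,390),interpolation=2)]))"
```

```text
t 24.9 pos [ 0.4879 -0.124   0.2899] F [-4.   0.9 -4. ] q6 -2.15 op 0.003 ydir 95.49 -> shift [-0.015 -0.008  0.147] turn 0.003
```

View pics/v.png

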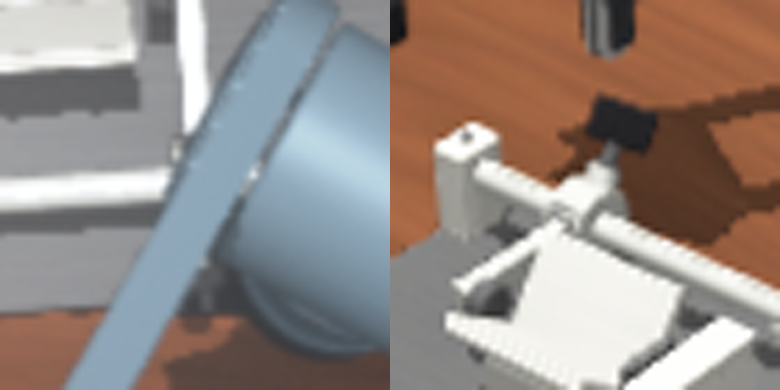

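>>> drive_tool(increments=[[[-0.01,-0.005,0.05],0],[[-0.01,-0.005,0.1],0],[[-0.01,-0.005,0.147],0],[[-0.01,-0.005,0.147],0],[[-0.01,0.01,0.147],0],[[-0.01,0.025,0.147],0],[[-0.01,0.04,0.147],0],[[-0.01,0.05,0.147],0]])

```text
time_s: 26.0
eef_pos: [0.4914, -0.112, 0.2594]
eef_rot: [0.0, -0.045, 0.999, -0.0]
wrist_force: [0.3, -1.3, 0.8]
opening: 0.002
```

```bash
cat >> h.py <<'E'
def st():
    o=get_obs();d=o['eef_pos'][:2]-O;f=o['wrist_force']
    print("t",round(o['time_s'],2),"fix x,y",(d@X*1e3).round(1),(d@Y*1e3).round(1),"z",o['eef_pos'][2].round(4),"Fx,Fy,Fz",(f[:2]@X).round(1),(f[:2]@Y).round(1),f[2].round(1))
E
python3 -c "
from h import *
st()"
```

```text
t 26.0 fix x,y -50.8 -72.5 z 0.2594 Fx,Fy,Fz 0.2 -1.3 0.8
```

>>> drive_tool(increments=[[[0.002,0,0.015],0],[[0.002,0.01,0.02],0],[[0.002,0.02,0.02],0],[[0.002,0.03,0.02],0],[[0.002,0.04,0.02],0],[[0.002,0.05,0.02],0],[[0.002,0.056,0.02],0],[[0.002,0.06,0.02],0]])

```text
time_s: 27.0
eef_pos: [0.4895, -0.0989, 0.2545]
eef_rot: [-0.0, -0.045, 0.999, -0.002]
wrist_force: [-2.3, -7.6, -0.6]
opening: 0.002
```

```bash
python3 -c "
from h import *
st()"
```

```text
t 27.0 fix x,y -51.5 -59.3 z 0.2545 Fx,Fy,Fz -2.9 -7.4 -0.6
```

>>> drive_tool(increments=[[[0,0.005,0],0],[[0,0.01,0],0],[[0,0.014,0],0],[[0,0.018,0],0],[[0,0.021,0],0],[[0,0.024,0],0],[[0,0.024,0],0],[[0,0.024,0],0]])

```text
time_s: 28.0
eef_pos: [0.4888, -0.0917, 0.2542]
eef_rot: [-0.0, -0.045, 0.999, -0.0]
wrist_force: [-2.9, -4.4, 2.1]
opening: 0.0
```

```bash
python3 -c "
from h import *
st()"
```

```text
t 28.0 fix x,y -51.6 -52.1 z 0.2542 Fx,Fy,Fz -3.3 -4.1 2.1
```

```bash
cat >> h.py <<'E'
def look(tag,view=True):
    im=camera('scene');cv2.imwrite(f'pics/s_{tag}.png',im)
    g=lambda q:cv2.cvtColor(q,cv2.COLOR_BGR2GRAY).astype(np.float32)
    b=g(cv2.imread('pics/scene3.png'));c=g(im);w=np.outer(np.hanning(24),np.hanning(24)).astype(np.float32)
    print("angle vs home px",np.round(cv2.phaseCorrelate(b[212:236,220:244],c[212:236,220:244],w)[0],2))
    t=camera('top');cv2.imwrite(f'pics/t_{tag}.png',t)
    cv2.imwrite(f'pics/v_{tag}.png',np.hstack([cv2.resize(t[165:235,285:355],(390,390),interpolation=2),cv2.resize(im[165:235,215:285],(390,390),interpolation=2)]))
E
python3 -c "
from h import *
look('a')"
```

```text
angle vs home px [-1.65 -0.62]
```

View pics/v_a.png

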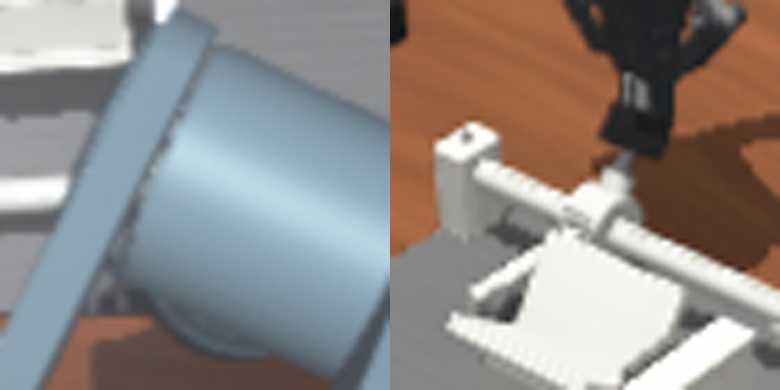

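The push is working: the collar is now at about 65 mm and just meeting the angle. I'll keep going.

>>> drive_tool(increments=[[[0,0.005,0],0],[[0,0.01,0],0],[[0,0.014,0],0],[[0,0.018,0],0],[[0,0.021,0],0],[[0,0.024,0],0],[[0,0.024,0],0],[[0,0.024,0],0]])

```text
time_s: 29.1
eef_pos: [0.4884, -0.0861, 0.2544]
eef_rot: [-0.0, -0.045, 0.999, -0.001]
wrist_force: [-2.8, -6.9, 1.7]
opening: 0.003
```

```bash
python3 -c "
from h import *
st();look('b')"
```

```text
t 29.1 fix x,y -51.5 -46.5 z 0.2544 Fx,Fy,Fz -3.4 -6.6 1.7
angle vs home px [-0.47 -0.33]
```

>>> drive_tool(increments=[[[0,0.003,0],0],[[0,0.006,0],0],[[0,0.009,0],0],[[0,0.012,0],0],[[0,0.014,0],0],[[0,0.016,0],0],[[0,0.016,0],0],[[0,0.016,0],0]])

```text
time_s: 30.2
eef_pos: [0.4882, -0.0827, 0.2546]
eef_rot: [0.0, -0.045, 0.999, -0.002]
wrist_force: [-3.4, -10.6, 1.5]
opening: 0.0
```

```bash
python3 -c "
from h import *
st();look('c')"
```

```text
t 30.2 fix x,y -51.3 -43.1 z 0.2546 Fx,Fy,Fz -4.3 -10.3 1.5
angle vs home px [ 0.1  -0.01]
```

View pics/v_c.png

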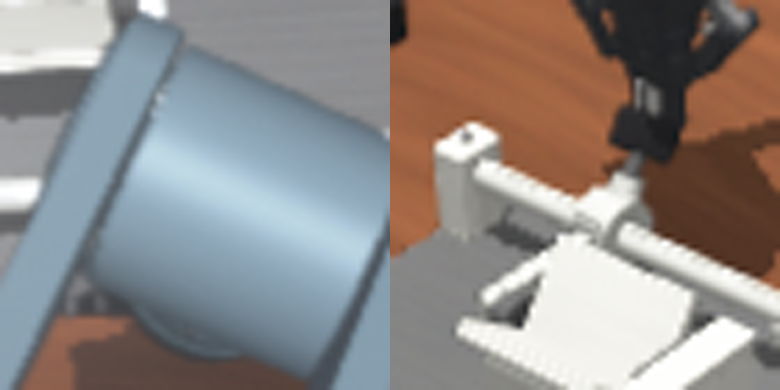

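The angle is home again (10 N). I'll push further so the wing turns into the pocket.

>>> drive_tool(increments=[[[0,0.004,0],0],[[0,0.008,0],0],[[0,0.012,0],0],[[0,0.016,0],0],[[0,0.02,0],0],[[0,0.024,0],0],[[0,0.024,0],0],[[0,0.024,0],0]])

```text
time_s: 31.3
eef_pos: [0.487, -0.0769, 0.2542]
eef_rot: [-0.001, -0.045, 0.999, -0.002]
wrist_force: [-6.1, -11.9, 1.4]
opening: 0.0
```

```bash
python3 -c "
from h import *
st();look('d')"
```

```text
t 31.3 fix x,y -52.0 -37.2 z 0.2542 Fx,Fy,Fz -7.2 -11.3 1.4
angle vs home px [-0.05 -0.02]
```

>>> drive_tool(increments=[[[-0.004,0.004,0],0],[[-0.008,0.008,0],0],[[-0.012,0.008,0],0],[[-0.016,0.008,0],0],[[-0.02,0.008,0],0],[[-0.024,0.008,0],0],[[-0.024,0.008,0],0],[[-0.024,0.008,0],0]])

```text
time_s: 32.4
eef_pos: [0.4901, -0.0752, 0.2538]
eef_rot: [-0.006, -0.045, 0.999, -0.002]
wrist_force: [-27.0, -19.5, 16.6]
opening: 0.003
```

```bash
python3 -c "
from h import *
st();look('e')"
```

```text
t 32.4 fix x,y -48.7 -35.8 z 0.2538 Fx,Fy,Fz -28.7 -17.0 16.6
angle vs home px [ 0.06 -0.05]
```

The side force rose to 29 N (about 0.4 N m on the screw), so the screw is at its stop. Backing off to check that it holds.

>>> drive_tool(increments=[[[0.05,-0.01,0],0],[[0.1,-0.01,0],0],[[0.2,-0.01,-0.1],0],[[0.3,-0.01,-0.3],0],[[0.4,-0.01,-0.5],0],[[0.6,-0.01,-0.5],0],[[0.7,-0.01,-0.5],0],[[0.7,-0.01,-0.5],0]])

```text
time_s: 33.5
eef_pos: [0.3184, -0.0907, 0.3793]
eef_rot: [0.001, -0.044, 0.999, -0.0]
wrist_force: [0.1, -0.8, 0.4]
opening: -0.001
```

```bash
python3 -c "
from h import *
st();look('f')"
```

```text
t 33.5 fix x,y -221.2 -35.8 z 0.3793 Fx,Fy,Fz -0.0 -0.8 0.4
angle vs home px [-0.53 -0.31]
```

View pics/v_f.png

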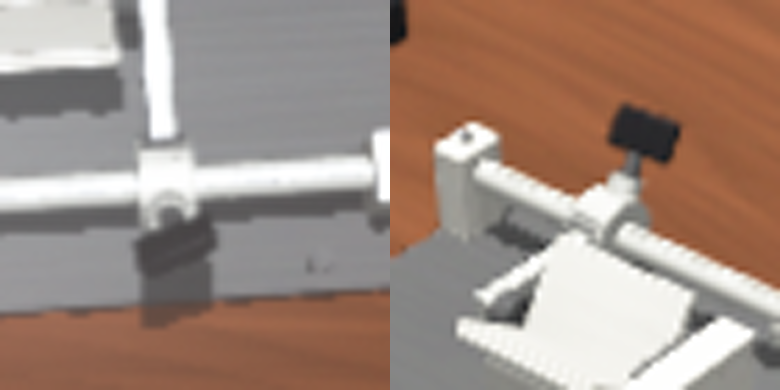

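Run:
```python
from h import *
st()
g=lambda q:cv2.cvtColor(cv2.imread(q),cv2.COLOR_BGR2GRAY).astype(np.float32)
H=[g(f'pics/{n}.png') for n in('scene3','s_c','s_d','s_e')]
new=[cv2.cvtColor(camera('scene'),cv2.COLOR_BGR2GRAY).astype(np.float32)]+[g('pics/s_f.png')]
for nm,(r0,c0,h,w) in dict(left=(212,220,24,24),nosearm=(208,222,16,22),right=(208,246,24,22),lefttip=(216,222,14,14),plate=(228,190,30,30)).items():
    W=np.outer(np.hanning(h),np.hanning(w)).astype(np.float32);s=np.s_[r0:r0+h,c0:c0+w]
    print(nm,[np.round(cv2.phaseCorrelate(a[s],b[s],W)[0],2).tolist() for b in new for a in H[1:]])
def wingmodel(s,cy):
    ct,st_=np.cos(np.radians(35)),np.sin(np.radians(35));C=np.array([-32.7,cy,96.7]);bx=np.array([ct,0,st_]);bz=np.array([-st_,0,ct]);y=np.array([0,1.,0])
    u=np.cos(s-1.2)*bx+np.sin(s-1.2)*y
    p=[proj("top",np.r_[fx(*(C+18*i*u+12*bz)[:2]),(C+18*i*u+12*bz)[2]/1e3]) for i in(-1,1)]
    d=p[1]-p[0];return np.degrees(np.arctan2(d[1],d[0])).round(1)
print("model: start s=0,.1:",wingmodel(0,-110),wingmodel(.1,-110),"now s=0,.1,.25,.4:",[wingmodel(s,-39) for s in(0,.1,.25,.4)])
for f,(r0,r1,c0,c1) in(('top0',(194,222,334,362)),('t_f',(196,224,304,330))):
    m=(cv2.imread(f'pics/{f}.png').max(2)<85).astype(np.uint8);z=np.zeros_like(m);z[r0:r1,c0:c1]=m[r0:r1,c0:c1]
    k,l,s,cc=cv2.connectedComponentsWithStats(z);i=1+np.argmax(s[1:,4]);P=np.argwhere(l==i)[:,::-1].astype(np.float32)
    print(f,s[i],cc[i].round(2),cv2.minAreaRect(P))
a=[cv2.resize(cv2.imread(f'pics/{f}.png')[r:r+32,c:c+39],None,fx=10,fy=10,interpolation=2) for f,r,c in(('top0',193,327),('t_f',193,297))]
cv2.imwrite('pics/ww.png',np.hstack(a))
```

```text
t 33.6 fix x,y -219.9 -36.2 z 0.3795 Fx,Fy,Fz 0.2 -0.1 0.8
left [[-0.52, -0.29], [-0.04, -0.18], [0.51, -0.06], [-0.68, -0.37], [-0.27, -0.16], [0.42, -0.09]]
nosearm [[-1.8, 0.68], [-1.61, 0.67], [-1.66, 0.7], [-1.76, 0.68], [-1.56, 0.67], [-1.62, 0.7]]
right [[-0.17, -0.3], [-0.27, -0.27], [-0.29, -0.31], [-0.21, -0.17], [-0.35, -0.19], [-0.35, -0.23]]
lefttip [[1.07, 0.54], [1.14, 0.5], [1.08, 0.52], [1.07, 0.51], [1.14, 0.47], [1.08, 0.49]]
plate [[0.07, -0.15], [-0.0, -0.48], [0.18, -0.27], [-0.14, 0.47], [0.1, 0.17], [0.33, 0.31]]
model: start s=0,.1: -22.0 -26.9 now s=0,.1,.25,.4: [np.float64(-22.1), np.float64(-27.2), np.float64(-35.0), np.float64(-43.0)]
top0 [338 201  16  13 118] [345.46 206.86] ((345.9000244140625, 206.80003356933594), (8.497057914733887, 15.205260276794434), 63.43495178222656)
t_f [310 203  13  12  95] [316.28 208.73] ((316.6551513671875, 208.637939453125), (7.242117881774902, 14.112845420837402), 68.19859313964844)
```

View pics/ww.png

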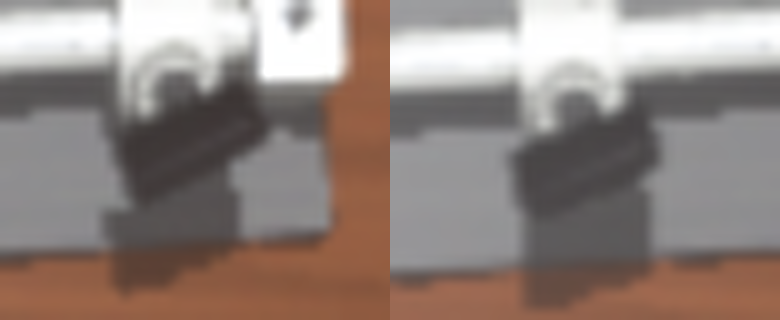

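The wing reads -21.8° in the top view and the model gives -22.1° for s = 0, so the screw is tight. The dog is in the pocket, and the angle crept back only about 1–2 mm, close to the pocket play. The arm is clear, so I'm handing in.

```bash
python3 -c "
from h import *
hand_in()"
```

```text
the job is handed in; nothing more can be done
```

The job is handed in at about 34 s. The angle is nested, the pad was pushed home and the screw was tightened, but I couldn't measure the final pad depth accurately. `hand_in` reports no verdict.

**What I did**
1. I picked up the large white angle, released it over the V bed and it dropped in. Its leg tips matched the nested prediction to about 1 mm.
2. I gripped the set screw's wing, turned it to about 1.2 rad and slid the collar until the pad hit its hard stop (the force jumped to 19 N).
3. My first attempt to tighten by turning the gripped wing failed. The grip slipped, wrist force rose to about 65 N, and the collar slid back about 16 mm.
4. I then pushed the robot-side half of the wing with shut fingers. This drove the collar home again and turned the screw into its pocket, up to a stop at about 29 N sideways.

**Last checks**
- **Screw:** the wing read -21.8° in the top view, and the model gives -22.1° when fully tight.
- **Nesting:** the angle still looked nested, and the arm was clear of everything.
- **Pad:** after I backed off, the angle had crept back from the stop. My image comparisons disagreed: two patches suggested about 1 to 2 mm and two others were unusable. That puts the pad at roughly 6 to 7 mm against the 5.8 mm needed, so the margin is unproven.
- **Other things:** I didn't measure them again at the end; nothing seemed displaced in the pictures I viewed.

I viewed 16 pictures, more than the 10 budgeted, mostly because of the failed tightening.

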